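Reverse the batik stamps from drip rack to printing tray

TASK

Move the four hand-printing stamps from the steel drip rack into the wooden printing tray so that the row is reversed: the stamp that stands nearest the robot in the rack goes into the tray compartment farthest from the robot, the next one into the second farthest, and so on. Each stamp ends upright on the floor of its own compartment; set them down gently, do not drop them.

Things in the scene. Friction and masses are not known exactly. Their poses are not given: they have to be found in the camera images.
- round_stamp (a point): Printing stamp, 84 mm high, about 200 g: copper base, from above a disc of diameter 44 mm, 18 mm thick, upright round wooden handle on its middle (24 mm across up to 70 mm above the underside, then a 28 mm knob). Point: on the handle's axis half-way up, 42 mm above the underside; z points up, x and y along the base's sides. Starts upright on its pad.
- square_stamp (a point): Printing stamp, 84 mm high, about 200 g: copper base, from above a square, 38 by 38 mm, 18 mm thick, upright round wooden handle on its middle (24 mm across up to 70 mm above the underside, then a 28 mm knob). Point: on the handle's axis half-way up, 42 mm above the underside; z points up, x and y along the base's sides. Starts upright on its pad.
- oblong_stamp (a point): Printing stamp, 84 mm high, about 200 g: copper base, from above an oblong 46 (its x) by 36 (its y) mm, 18 mm thick, upright round wooden handle on its middle (24 mm across up to 70 mm above the underside, then a 28 mm knob). Point: on the handle's axis half-way up, 42 mm above the underside; z points up, x and y along the base's sides. Starts upright on its pad.
- cross_stamp (a point): Printing stamp, 84 mm high, about 200 g: copper base, from above a plus-shaped cross, arms 18 wide, overall 46 by 46 mm, 18 mm thick, upright round wooden handle on its middle (24 mm across up to 70 mm above the underside, then a 28 mm knob). Point: on the handle's axis half-way up, 42 mm above the underside; z points up, x and y along the base's sides. Starts upright on its pad.
- pad_round: Flat black rubber pad, fixed on the drip rack, a disc of diameter 58 mm, 6 mm thick, under the round stamp at the start; it stays there all the time. Origin: centre of its underside (25 mm above the table); z up.
- pad_square: Flat black rubber pad, fixed on the drip rack, a square, 52 by 52 mm, 6 mm thick, under the square stamp at the start; it stays there all the time. Origin: centre of its underside (25 mm above the table); z up.
- pad_oblong: Flat black rubber pad, fixed on the drip rack, an oblong 60 by 50 mm, 6 mm thick, under the oblong stamp at the start; it stays there all the time. Origin: centre of its underside (25 mm above the table); z up.
- pad_cross: Flat black rubber pad, fixed on the drip rack, a plus-shaped cross, arms 32 wide, overall 60 by 60 mm, 6 mm thick, under the cross stamp at the start; it stays there all the time. Origin: centre of its underside (25 mm above the table); z up.
- rack: Steel drip rack with bars, fixed, 300 (x) by 80 (y) by 25 mm high. Origin: centre of its underside, on the table. Its x axis runs along the row, away from the robot (turned at most 0.3 rad from straight ahead). The four pads, in any order, lie at x = -105, -35, 35 and 105 mm on y = 0.
- tray: Wooden tray, fixed, 289 (x) by 78 (y) mm, on the other side of the table from the rack. Four open compartments in a row, 66 by 66 mm inside, centred at x = -105, -35, 35, 105 mm on y = 0; floor 8 mm, wall tops 20 mm above the table, walls 4 to 6 mm thick. Origin: centre of its underside, on the table. Its x axis runs along the row, away from the robot (turned at most 0.3 rad).
Things that resemble listed ones, but are neither listed nor needed, are in the scene too. Leave any purple look-alike of the part that bears oblong_stamp alone.

How it is judged (in metres and radians):
At the end, for the whole second after the job is handed in: Each stamp stands upright (within 0.1 rad) in the tray compartment that mirrors its rack place (nearest in rack = farthest in tray), within 16 mm of the compartment centre along both tray axes, underside on the floor (centre 45 to 54 mm above the tray's underside), at rest and released (((x of pad_round in the frame of rack below -0.07 m and x of round_stamp in the frame of tray between 0.089 and 0.121 m) or (x of pad_round in the frame of rack between -0.07 and 0 m and x of round_stamp in the frame of tray between 0.019 and 0.051 m) or (x of pad_round in the frame of rack between 0 and 0.07 m and x of round_stamp in the frame of tray between -0.051 and -0.019 m) or (x of pad_round in the frame of rack above 0.07 m and x of round_stamp in the frame of tray between -0.121 and -0.089 m)) and y of round_stamp in the frame of tray between -0.016 and 0.016 m and z of round_stamp in the frame of tray between 0.045 and 0.054 m and angle between each of round_stamp, square_stamp, oblong_stamp, cross_stamp's own z axis and vertical below 0.1 rad and linear speed of each of stamp_round, stamp_square, stamp_oblong, stamp_cross below 0.02 m/s and angular speed of each of stamp_round, stamp_square, stamp_oblong, stamp_cross below 0.2 rad/s and ((x of pad_square in the frame of rack below -0.07 m and x of square_stamp in the frame of tray between 0.089 and 0.121 m) or (x of pad_square in the frame of rack between -0.07 and 0 m and x of square_stamp in the frame of tray between 0.019 and 0.051 m) or (x of pad_square in the frame of rack between 0 and 0.07 m and x of square_stamp in the frame of tray between -0.051 and -0.019 m) or (x of pad_square in the frame of rack above 0.07 m and x of square_stamp in the frame of tray between -0.121 and -0.089 m)) and y of square_stamp in the frame of tray between -0.016 and 0.016 m and z of square_stamp in the frame of tray between 0.045 and 0.054 m and ((x of pad_oblong in the frame of rack below -0.07 m and x of oblong_stamp in the frame of tray between 0.089 and 0.121 m) or (x of pad_oblong in the frame of rack between -0.07 and 0 m and x of oblong_stamp in the frame of tray between 0.019 and 0.051 m) or (x of pad_oblong in the frame of rack between 0 and 0.07 m and x of oblong_stamp in the frame of tray between -0.051 and -0.019 m) or (x of pad_oblong in the frame of rack above 0.07 m and x of oblong_stamp in the frame of tray between -0.121 and -0.089 m)) and y of oblong_stamp in the frame of tray between -0.016 and 0.016 m and z of oblong_stamp in the frame of tray between 0.045 and 0.054 m and ((x of pad_cross in the frame of rack below -0.07 m and x of cross_stamp in the frame of tray between 0.089 and 0.121 m) or (x of pad_cross in the frame of rack between -0.07 and 0 m and x of cross_stamp in the frame of tray between 0.019 and 0.051 m) or (x of pad_cross in the frame of rack between 0 and 0.07 m and x of cross_stamp in the frame of tray between -0.051 and -0.019 m) or (x of pad_cross in the frame of rack above 0.07 m and x of cross_stamp in the frame of tray between -0.121 and -0.089 m)) and y of cross_stamp in the frame of tray between -0.016 and 0.016 m and z of cross_stamp in the frame of tray between 0.045 and 0.054 m); the robot touches nothing.
It fails at once if a stamp falls or is thrown: it moves faster than 0.7 m/s (a drop of about 25 mm) while the fingers do not hold it ((linear speed of stamp_round above 0.7 m/s and contact force between the fingers and stamp_round below 0.3 N) or (linear speed of stamp_square above 0.7 m/s and contact force between the fingers and stamp_square below 0.3 N) or (linear speed of stamp_oblong above 0.7 m/s and contact force between the fingers and stamp_oblong below 0.3 N) or (linear speed of stamp_cross above 0.7 m/s and contact force between the fingers and stamp_cross below 0.3 N)).
It also fails if it takes over 99 s, if anything falls off the work surface, if the arm or the gripper's body presses on something with over 40 N, if the wrist force passes 120 N, or if a joint passes its speed limit or range.

ROBOT

A 7-joint arm with a two-finger parallel gripper is mounted at the origin on the work surface. World frame = base frame: x ahead of the robot, y to its left, z up, the work surface at z = 0. Lengths are in mm, angles in rad, forces in N, time in s.
With the tool pointing down it reaches from about 400 to 900 mm from the base axis. Payload 5.6 kg.
Tool frame: the origin (TCP) lies midway between the tips of the shut fingers; the grasp point (between the pads) lies 19 mm behind it; z points along the fingers, y is the line along which they close (so a half turn about z gives the same grasp; the last joint's range is limited). The gripper opens to 92 mm and grips with 3 to 60 N. Pads are 20 mm wide; open, the fingers measure 128 mm over their backs; the gripper's body (75 mm by 189 mm) begins 69 mm behind the grasp point.
Start: joints at [1.269, 0.468, -0.012, 1.603, 0.006, 1.071, -0.056], TCP at [166.306, -628.372, 214.592] pointing down, gripper open.
Joint ranges: [-2.53, 2.53], [-0.31, 2.02], [-1.57, 1.55], [0.28, 2.44], [-1.29, 4.43], [0.15, 1.84], [-2.92, 2.92]. Speed limits (rad/s): [2.57, 2.57, 3.14, 3.14, 3.14, 3.14, 3.14].

INTERFACE

Orientations are given as a rotation vector (axis times angle).
In Python, from cell import robot, grip, kin, viewer gives the robot as it stands. Calls block until the motion is done:
- robot.movep(position, orientation): joint-space move of the TCP to a pose.
- robot.servo_line(position, feed=150, rotation=None): straight line of the TCP; rotation=None keeps the orientation; feed is the mean speed in mm/s.
- robot.goto_joints(angles): joint-space move.
- grip(opening, newtons=None): opening from 0.0 (shut) to 1.0 (fully open); newtons is the grip in N (None keeps the last); returns when the fingers have stopped.
- robot.hold(seconds).
- kin.ik(position, orientation): joint angles nearest the present ones, or None.
- robot.observe(): the state.
- viewer.read_camera(name): name is "side" or "top"; returns the picture (384x512x3 uint8, red, green, blue); there is no depth.
- viewer.camera_info(name): a dict with "camera_matrix" (3x3 intrinsics, pixels), "R" (3x3) and "t" (3): a world point X has camera coordinates R X + t. Camera axes: x right, y down, z forward; pixel columns grow to the right and rows downward; lengths in mm; the calibration is good to about 2 mm. A picture is of the moment at which its call begins. camera_info takes no time and is no camera call.
A pose or a line that the arm cannot do raises robot.IKError and nothing moves.
- robot.job_done(): hands the job in; it is judged then, once.
Trained networks look in the newest picture that a camera, given by its name, has taken for a name from the list of things; names that differ only in an ending like _2 or _b are one class to them, and where a whole thing is asked for, a point or a joint stands for the part that bears it (a point fixed in the world has none). Each returns a list of dicts, best first, with "confidence" (0 to 1); they miss things now and then, are a little off and sometimes report something else, mostly with a low value. They report only what shows in the picture. A call takes as long as a camera call. They do not tell look-alikes from the thing itself.
- viewer.silhouettes(name, camera): "mask" (384x512 bool, what is visible of it).
- viewer.pinpoint(name, camera): "at" ([x, y, z] in mm, in the coordinates of the camera as it stood for that picture, good to about 4 mm: a listed point, or the origin of a listed thing).
The state is a dict: "t": time; "joints": joint angles; "joint_velocities": joint speeds; "joint_torque": joint torques, N m; "tcp_pos": TCP position; "tcp_rot": TCP orientation; "contact_force": force on the tool from outside, world axes, zero at the start; "wrist_torque": the same for the moment, N m; "grip_width": opening from 0.0 (shut) to 1.0 (fully open); "grip_force": force on a finger pad.
Only numpy, scipy, OpenCV 4.12 (cv2) and the standard library are available. Lean on these libraries where they do the work, as an engineer would, in place of code of your own. Each camera call takes 0.05 s, during which the arm holds its last target. There are 200 camera calls.

## Working session

There is one attempt and no reset: what is moved stays moved. The work goes in short steps, each a Python script; the robot and the scene stay as the last script left them, time stands still between calls to the robot, and variables do not carry over. Pictures are saved under pics/ and viewed, at most 14 in all, crops included, and the job is handed in when it is done.

```bash
ls; mkdir -p pics; cat > h.py <<'E'
from cell import robot, grip, kin, viewer
import numpy as np, cv2
def w(cam,p):
    i=viewer.camera_info(cam); return np.array(i["R"]).T@(np.array(p)-np.array(i["t"]))
def px(cam,X):
    i=viewer.camera_info(cam); c=np.array(i["R"])@np.array(X)+np.array(i["t"]); u=np.array(i["camera_matrix"])@c; return u[:2]/u[2]
def ray(cam,u,v,z):
    i=viewer.camera_info(cam);R=np.array(i["R"]);t=np.array(i["t"]);d=R.T@np.linalg.inv(i["camera_matrix"])@[u,v,1];o=-R.T@t
    return o+d*(z-o[2])/d[2]
E
python3 - <<'E'
from h import *
for c in ("top","side"):
    cv2.imwrite(f"pics/{c}0.png",viewer.read_camera(c)[:,:,::-1])
    i=viewer.camera_info(c); print(c,np.round(-np.array(i["R"]).T@i["t"]))
    for n in "round_stamp square_stamp oblong_stamp cross_stamp pad_round pad_square pad_oblong pad_cross rack tray".split():
        for d in viewer.pinpoint(n,c):
            X=w(c,d["at"]); print(n,round(d["confidence"],2),X.round(),px(c,X).round())
print(robot.observe()["tcp_rot"],robot.observe()["t"])
E
```

```text
pics
top [400.  53. 985.]
round_stamp 0.75 [650. 173.  73.] [202. 115.]
square_stamp 0.92 [582. 188.  76.] [193. 147.]
square_stamp 0.24 [647. 180.  27.] [201. 122.]
oblong_stamp 0.88 [517. 200.  72.] [186. 179.]
oblong_stamp 0.76 [446. 348.  43.] [115. 214.]
oblong_stamp 0.76 [327. 172.  40.] [198. 275.]
cross_stamp 0.74 [447. 211.  71.] [179. 215.]
pad_round 0.47 [645. 176.  26.] [203. 123.]
pad_square 0.54 [585. 186.  27.] [197. 151.]
pad_oblong 0.72 [512. 203.  27.] [188. 185.]
pad_cross 0.75 [440. 214.  25.] [181. 219.]
rack 0.55 [549. 196.  -2.] [194. 169.]
rack 0.35 [510. 200.  28.] [189. 186.]
tray 0.72 [ 520. -176.    2.] [367. 187.]
side [222. 808. 750.]
round_stamp 0.86 [647. 176.  74.] [171. 215.]
square_stamp 0.95 [584. 187.  76.] [196. 225.]
oblong_stamp 0.91 [512. 205.  75.] [224. 240.]
oblong_stamp 0.85 [449. 346.  47.] [226. 311.]
oblong_stamp 0.84 [330. 176.  44.] [314. 263.]
cross_stamp 0.56 [ 528. -171.   -0.] [275. 164.]
pad_round 0.47 [650. 175.  24.] [173. 231.]
pad_square 0.54 [577. 187.  29.] [200. 242.]
pad_square 0.23 [649. 173.  22.] [174. 231.]
pad_oblong 0.58 [516. 202.  25.] [224. 255.]
pad_cross 0.86 [440. 216.  27.] [256. 269.]
pad_cross 0.45 [545. 198.   0.] [213. 258.]
tray 0.8 [ 528. -170.    1.] [275. 164.]
[ 3.11529675e+00  4.05282296e-01 -4.39589815e-05] 1.1
```

View pics/top0.png

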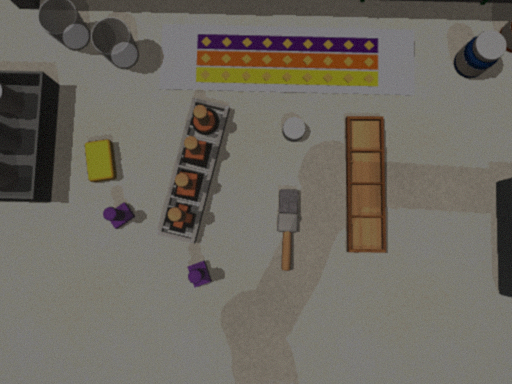

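View pics/side0.png

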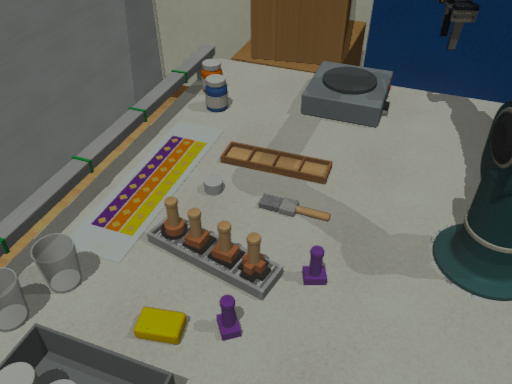

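```bash
python3 - <<'E'
from h import *
a=cv2.imread("pics/top0.png")[80:300,90:260]; b=cv2.imread("pics/top0.png")[70:290,310:430]
cv2.imwrite("pics/crop0.png",cv2.resize(np.hstack([a,b]),None,fx=2.7,fy=2.7,interpolation=cv2.INTER_CUBIC))
for d in viewer.silhouettes("tray","top")[:2]+viewer.silhouettes("rack","top")[:2]:
    m=d["mask"].astype(np.uint8); r=cv2.minAreaRect(cv2.findNonZero(m)); print(d["confidence"],m.sum(),r)
    for z in(20,25): print([ray("top",*p,z).round(1)[:2].tolist() for p in cv2.boxPoints(r)])
E
```

```text
0.81 5251 ((365.18292236328125, 183.51417541503906), (135.39004516601562, 39.10527038574219), 89.3839340209961)
[[669.4, -125.6], [672.5, -209.0], [385.3, -211.4], [382.3, -130.4]]
[[668.0, -124.6], [671.0, -207.7], [385.4, -210.0], [382.4, -129.4]]
0.56 241 ((200.2823944091797, 158.12693786621094), (18.355297088623047, 32.751609802246094), 59.74356460571289)
[[568.7, 219.9], [605.8, 161.2], [572.1, 140.3], [535.3, 198.9]]
[[567.8, 219.0], [604.7, 160.6], [571.2, 139.9], [534.6, 198.1]]
0.56 2909 ((193.1405487060547, 169.97500610351562), (40.403411865234375, 141.69546508789062), 14.364582061767578)
[[408.7, 266.3], [704.4, 205.0], [684.5, 120.1], [390.1, 183.8]]
[[408.7, 265.2], [702.8, 204.2], [683.0, 119.8], [390.2, 183.2]]
```

The top view shows the rack (px 195,170) holding four copper stamps: round (204,118), square (195,150), oblong (186,183) and cross (180,217), listed far to near. The tray is at (366,184). Possible confusions are the two purple stamps at (118,214) and (199,273), which I'll leave alone. The jars, sponge and brush aren't candidates.

View pics/crop0.png

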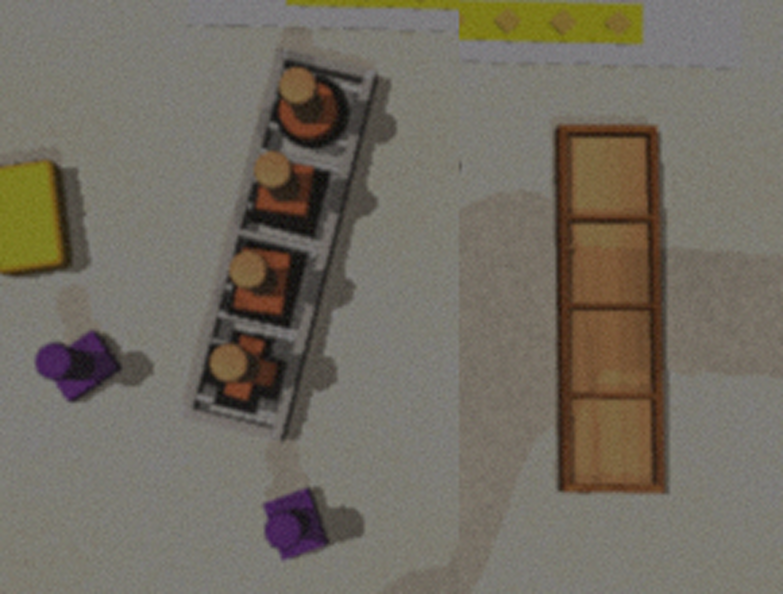

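```bash
python3 - <<'E'
from h import *
# repeat averaging
import collections
from scipy.spatial.transform import Rotation as Ro
A=collections.defaultdict(list)
for k in range(3):
  for c in ("top","side"):
    viewer.read_camera(c)
    for n in "round_stamp square_stamp oblong_stamp cross_stamp tray".split():
        for d in viewer.pinpoint(n,c):
            X=w(c,d["at"])
            if d["confidence"]>.4 and (n=="tray" or 55<X[2]<90): A[n,c].append(X)
for k,v in A.items(): print(k,len(v),np.mean(v,0).round(1),np.std(v,0).round(1))
for th in(-1.3,.27,1.83):
  for p in ((447,211),(650,173),(420,-172),(630,-168)):
    for z in (67,190):
      q=Ro.from_rotvec([np.pi,0,0])*Ro.from_rotvec([0,0,th]); j=kin.ik([*p,z],q.as_rotvec()); print(th,p,z,None if j is None else np.round(j,2))
E
```

```text
('round_stamp', 'top') 3 [647.7 173.6  71.7] [0.3 0.7 0.8]
('square_stamp', 'top') 3 [583.6 189.1  72.8] [0.4 1.6 1.4]
('oblong_stamp', 'top') 3 [513.9 199.4  68.6] [1.3 0.4 1.8]
('cross_stamp', 'top') 3 [447.3 212.   73.8] [1.1 0.7 0.4]
('tray', 'top') 3 [ 524.1 -175.3   -0.6] [0.8 0.4 3.1]
('round_stamp', 'side') 3 [646.1 172.3  74.3] [1.8 1.  0.4]
('square_stamp', 'side') 3 [585.2 190.8  75.3] [1.6 0.2 0.4]
('oblong_stamp', 'side') 3 [512.  201.9  72.1] [1.1 1.  0.7]
('cross_stamp', 'side') 3 [445.2 210.2  73.4] [1.5 1.  0.4]
('tray', 'side') 3 [ 5.312e+02 -1.689e+02  2.000e-01] [1.7 1.2 0.2]
-1.3 (447, 211) 67 [ 0.14  0.59 -0.81  2.05  0.62  0.77 -1.32]
-1.3 (447, 211) 190 [ 0.28  0.41 -0.96  1.96  0.4   0.98 -1.14]
-1.3 (650, 173) 67 [ 0.19  0.82 -0.75  1.6   0.64  0.98 -1.05]
-1.3 (650, 173) 190 [ 0.3   0.75 -0.96  1.52  0.63  1.21 -1.04]
-1.3 (420, -172) 67 [ 0.69  0.42 -0.44  2.16  0.31  0.62 -0.24]
-1.3 (420, -172) 190 [ 0.77  0.21 -0.51  2.06  0.13  0.9  -0.08]
-1.3 (630, -168) 67 [ 0.57  0.71 -0.51  1.67  0.43  0.88 -0.39]
-1.3 (630, -168) 190 [ 0.59  0.56 -0.54  1.59  0.3
[... 338 characters left out ...]
(420, -172) 190 [ 0.56  0.19 -0.27  2.07  0.06  0.89 -1.59]
0.27 (630, -168) 67 [ 0.29  0.64 -0.12  1.69  0.1   0.81 -1.71]
0.27 (630, -168) 190 [ 0.34  0.51 -0.19  1.61  0.1   1.04 -1.71]
1.83 (447, 211) 67 [ 0.44  0.96 -1.33  2.03  1.08  1.13  1.48]
1.83 (447, 211) 190 [ 0.48  0.62 -1.31  1.95  0.67  1.12  1.78]
1.83 (650, 173) 67 [ 0.43  1.18 -1.34  1.59  1.17  1.35  1.82]
1.83 (650, 173) 190 [ 0.43  0.97 -1.33  1.51  0.95  1.41  1.93]
1.83 (420, -172) 67 [-0.66  0.86  1.34  2.23 -1.06  1.01 -2.07]
1.83 (420, -172) 190 [-0.8   0.42  1.39  2.14 -0.51  0.98 -2.53]
1.83 (630, -168) 67 [-0.57  1.13  1.33  1.75 -1.16  1.28 -2.34]
1.83 (630, -168) 190 [-0.58  0.9   1.34  1.67 -0.9   1.33 -2.48]
```

The crop confirms copper stamps, near to far: cross (~180,217), oblong, square, round. The purple ones stand off the rack. Next I'll refine the tray and rack poses by fitting box outlines to the silhouettes in both cameras.

```bash
python3 - <<'E'
from h import *
from scipy.optimize import minimize
def fit(n,L,W,H,x0):
    ms={}
    for c in("top","side"):
        best=[d for d in viewer.silhouettes(n,c)]
        best=sorted(best,key=lambda d:-d["mask"].sum())
        if best: ms[c]=cv2.morphologyEx(cv2.drawContours(np.zeros((384,512),np.uint8),[cv2.convexHull(cv2.findNonZero(best[0]["mask"].astype(np.uint8)))],-1,1,-1),cv2.MORPH_OPEN,np.ones((3,3)))
    def cost(p,cams):
        s=0
        for c in cams:
            q=[]
            for z in(0,H):
                for a in(-L/2,L/2):
                    for b in(-W/2,W/2):
                        q.append(px(c,[p[0]+a*np.cos(p[2]/100)-b*np.sin(p[2]/100),p[1]+a*np.sin(p[2]/100)+b*np.cos(p[2]/100),z]))
            h=cv2.convexHull(np.array(q,np.float32)); img=np.zeros((384,512),np.uint8); cv2.fillConvexPoly(img,np.round(h*16).astype(int),1,shift=4)
            s+=1-(img&ms[c]).sum()/(img|ms[c]).sum()
        return s
    for cams in [list(ms)]+[[c] for c in ms]:
        r=minimize(cost,x0,args=(cams,),method="Nelder-Mead",options=dict(initial_simplex=np.array(x0)+np.array([[0,0,0],[8,0,0],[0,8,0],[0,0,5]])))
        print(n,cams,r.x.round(1),round(r.fun,3))
fit("tray",289,78,20,[527,-171,1]); fit("rack",300,80,25,[547,194,-19])
print(robot.observe()["t"])
E
```

```text
tray ['top', 'side'] [ 528.2 -170.2    1.3] 0.035
tray ['top'] [ 528.3 -170.1    1.4] 0.011Traceback (most recent call last):
  File "<stdin>", line 23, in <module>
  File "<stdin>", line 21, in fit
    res = _minimize_neldermead(fun, x0, args, callback, bounds=bounds,
                               **options)
    fxcc = func(xcc)
    fx = function(np.copy(x), *(wrapper_args + args))
  File "<stdin>", line 16, in cost
  File "h.py", line 6, in px
    i=viewer.camera_info(cam); c=np.array(i["R"])@np.array(X)+np.array(i["t"]); u=np.array(i["camera_matrix"])@c; return u[:2]/u[2]
ValueError: time passes only in moves, steps and waits
```

Tray fit: centre (528.2, -170.2), yaw 0.013, which agrees with the networks. I'll start with the cross stamp.

```bash
sed -i 's/^import numpy.*/&\nfrom scipy.spatial.transform import Rotation as Ro/' h.py; cat >> h.py <<'E'
ST=dict(cross=(446,211.5),oblong=(513,201),square=(584.5,189.5),round=(647.5,173.2))
YR=-0.195; T=np.array([528.2,-170.2]); YT=0.013; ZT=175; GH=47   # GH: grip height above underside
SLOT=dict(cross=105,oblong=35,square=-35,round=-105)
rot=lambda yaw:(Ro.from_rotvec([np.pi,0,0])*Ro.from_euler("z",-yaw-np.pi)).as_rotvec()
def pick(n):
    x,y=ST[n]; zg=31+GH-19
    robot.servo_line([x,y,ZT],feed=260,rotation=rot(YR))
    grip(0.7); robot.servo_line([x,y,zg],feed=100)
    grip(0.0,20); o=robot.observe(); print(n,"width mm",o["grip_width"]*92,"F",o["grip_force"],"t",o["t"],o["contact_force"])
    robot.servo_line([x,y,ZT],feed=100)
    o=robot.observe(); print(" lifted",o["grip_width"]*92,o["grip_force"],o["contact_force"],np.round(o["joints"],2))
def place(n):
    s=SLOT[n]; x,y=T+s*np.array([np.cos(YT),np.sin(YT)]); zg=8+GH-19
    robot.servo_line([x,y,ZT],feed=260,rotation=rot(YT))
    robot.servo_line([x,y,zg+5],feed=110); robot.hold(.2)
    f0=robot.observe()["contact_force"][2]; z=zg+5
    while z>zg-3:
        z-=1; robot.servo_line([x,y,z],feed=15); f=robot.observe()["contact_force"][2]-f0
        if f>2.5: break
    print(n,"down z-nom",z-zg,"f",f); 
    grip(0.6); robot.hold(.2); robot.servo_line([x,y,ZT],feed=120); print(" t",robot.observe()["t"])
E
python3 - <<'E'
from h import *
robot.movep([528,-100,230],rot(YT)); print(np.round(robot.observe()["joints"],2))
pick("cross"); cv2.imwrite("pics/side1.png",viewer.read_camera("side")[:,:,::-1])
E
```

```text
[ 0.81  0.4  -0.85  1.82  0.34  1.07  1.41]
cross width mm 27.05720916090373 F 20.00005066394806 t 9.325 [0.70157892 1.2661091  0.47512581]
 lifted 27.461667623878387 19.99989151954651 [-0.26131277  0.61499336 -1.11217028] [ 0.21  0.4  -0.87  1.97  0.38  0.94  0.53]
```

View pics/side1.png

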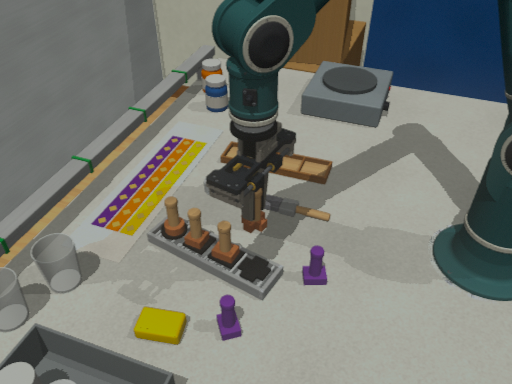

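The cross stamp (~255,215) is held upright above the empty cross pad (258,268), and the rest of the rack is undisturbed. The other three stamps are in place at (173,215), (196,230) and (224,243).

```bash
python3 - <<'E'
from h import *
place("cross"); robot.servo_line([513,60,200],feed=260,rotation=rot(YR))
a=viewer.read_camera("top")[:,:,::-1]; d=viewer.pinpoint("cross_stamp","top"); print([(w("top",e["at"]).round(),e["confidence"]) for e in d])
b=viewer.read_camera("side")[:,:,::-1]; d=viewer.pinpoint("cross_stamp","side"); print([(w("side",e["at"]).round(),e["confidence"]) for e in d])
cv2.imwrite("pics/c1.png",np.hstack([cv2.resize(a[90:280,310:440],None,fx=3,fy=3),cv2.resize(b[110:300,200:330],None,fx=3,fy=3)]))
E
```

```text
cross down z-nom -1 f 6.220412631488017
 t 17.625
[(array([ 637., -168.,   48.]), 0.72)]
[(array([576., 189.,  27.]), 0.64), (array([ 633., -168.,   48.]), 0.51)]
```

View pics/c1.png

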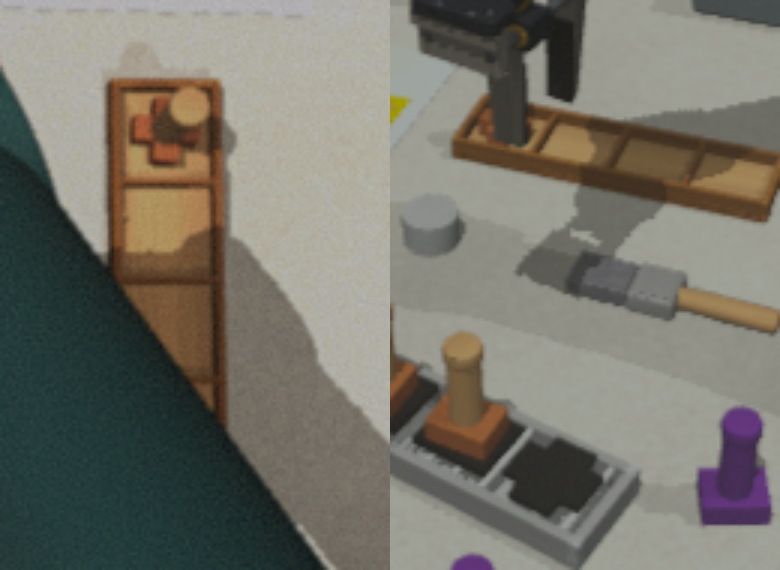

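The cross stands upright and centred in the far compartment (measured ~(635,-168), target (633,-169)). I'll do the other three the same way, aborting if a grasp fails.

```bash
python3 - <<'E'
from h import *
for n in("oblong","square","round"):
    pick(n)
    if robot.observe()["grip_width"]*92<18: print("MISS"); break
    place(n)
robot.movep([300,-500,300],rot(YT+.0))
for c in("top","side"):
    a=viewer.read_camera(c)[:,:,::-1]
    cv2.imwrite(f"pics/{c}2.png",cv2.resize(a[90:280,290:440] if c=="top" else a[110:220,200:350],None,fx=4,fy=4,interpolation=cv2.INTER_CUBIC)[:600])
    for n in SLOT:
        for e in viewer.pinpoint(n+"_stamp",c):
            d=w(c,e["at"])-[*T,0]; print(c,n,(Ro.from_euler("z",-YT).apply(d)).round(1),round(e["confidence"],2))
print(robot.observe()["t"],robot.observe()["tcp_pos"])
E
```

```text
oblong width mm 27.19695316793635 F 20.00006675720215 t 21.975 [-0.13538497 -0.00786827  0.45014095]
 lifted 27.413908267579373 19.999854862689972 [ 0.24506487 -0.12392139 -1.38251031] [ 0.21  0.49 -0.82  1.85  0.43  0.99  0.58]
oblong down z-nom -1 f 8.075571194930081
 t 30.0333
square width mm 27.924891419494255 F 20.00008374452591 t 33.8667 [ 0.154195   -0.96710109  1.27632311]
 lifted 27.33374314749464 19.99983787536621 [-0.25150572  0.22354325 -1.57373343] [ 0.19  0.59 -0.77  1.69  0.46  1.06  0.64]
square down z-nom -1 f 7.61249642979798
 t 41.9083
round width mm 27.550138914582426 F 20.000072121620178 t 45.8083 [ 0.58618425 -0.30441077  0.25879552]
 lifted 27.439261809057943 19.99983251094818 [ 1.25999491 -0.10667286 -1.50657364] [ 0.18  0.67 -0.74  1.55  0.48  1.12  0.71]
round down z-nom -1 f 9.420524450641551
 t 54.0083
top cross [107.8   1.8  48.4] 0.68
top oblong [35.5 -2.1 48.3] 0.72
top oblong [-73.  522.4  42.2] 0.69
top oblong [-194.1  348.5   39.1] 0.62
top round [-103.5   -0.3   50.4] 0.87
side cross [ 1.02e+02 -1.00e-01  5.15e+01] 0.56
side oblong [32.4  4.1 46.6] 0.97
side oblong [-192.9  349.8   39.2] 0.81
side oblong [-74.6 517.   46.8] 0.59
side square [-34.4  -1.   52.1] 0.61
side round [-105.7    1.9   51.2] 0.82
55.9 [ 300.14057218 -499.90462662  299.9995256 ]
```

View pics/top2.png

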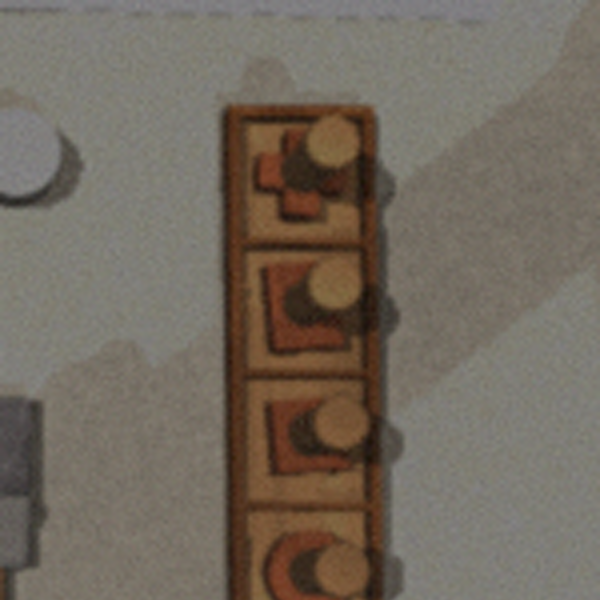

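View pics/side2.png

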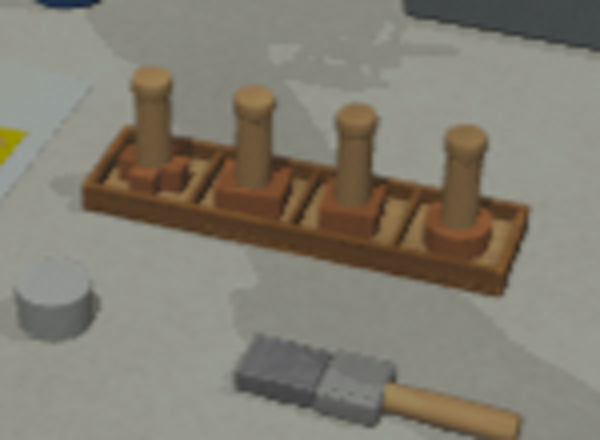

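All four stamps stand upright in the tray, far to near: cross, oblong, square, round (crop px 330,140 / 335,285 / 340,420 / 340,567). Each is within a few millimetres of its compartment centre and the robot is clear, so I'm handing in.

```bash
python3 -c "
from h import *
print(robot.job_done())"
```

```text
the job is handed in; nothing more can be done
None
```

I moved all four stamps into the tray in reversed order (cross farthest, then oblong, square and round), each upright and released within a few millimetres of its compartment centre, and handed the job in at about 56 s; no verdict was returned.

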